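# Put away a row of steel spares in reverse order

## Robot

A 6-joint arm with a two-finger parallel gripper is mounted at the origin on the work surface. World frame = base frame: x ahead of the robot, y to its left, z up, the work surface at z = 0. Lengths are in m, angles in degrees, forces in N, time in s.
With the tool pointing down it reaches from about 0.275 to 0.825 m from the base axis. Payload 5.2 kg.
Tool frame: the origin (TCP) lies at the very end of the fingers, on their centre line; the grasp point (between the pads) lies 19 mm behind it (robot.tcp_to_grasp is the distance from the TCP to the grasp point, in m); z points along the fingers, y is the direction in which the jaws open and shut (so a half turn about z gives the same grasp; the last joint's range is limited). The gripper opens to 93 mm and grips with 3 to 60 N. Pads are 15 mm wide; open, the fingers measure 128 mm over their backs; the gripper's body (75 mm by 188 mm) begins 65 mm behind the grasp point.
Start: joints at [-84.271, 14.817, 87.949, -0, 77.235, -11.62], TCP at [0.164, -0.525, 0.219] pointing down, gripper open.
Joint ranges: [-179.93, 179.93], [-52.35, 119.4], [10.71, 147.94], [-69.91, 249.91], [12.55, 155.21], [-178.61, 178.61]. Speed limits (degrees/s): [147.25, 147.25, 180, 180, 180, 180].

## Interface

Orientations are given as a 3x3 rotation matrix whose columns are the frame's x, y, z axes.
In Python, from bench import robot gives the robot as it stands.
- The arm moves only by the tool move_arm, never from a script. Its argument "steps" is a list of rows, each an object of numbers: "dx", "dy", "dz": the shift along the tool's x, y, z in units of 60 mm (1.0 is 60 mm); "turn": the turn about the tool's z in units of 6 degrees (1.0 is 6 degrees); "grip": the finger opening in mm, from 0 to 93. In form: [{"dx": .., "dy": .., "dz": .., "turn": .., "grip": ..}, ...]. A call has 1 to 20 rows; each row is the pose to reach, as a shift and turn from the pose commanded when the call began, along the tool's axes at that moment; what a row does not reach only later rows make up. A row lasts 1/8 s, in which the tool goes at most 62.5 mm and 10.7 degrees, less where a joint would pass 70% of its speed; a pose out of reach is approached as far as the arm can. A call with a gripper value outside its range is refused whole. The fingers move at their own pace and stop on an object; "squeeze" is the grip in N (left out, the last holds). Time passes only in rows, so rows that repeat a pose let the fingers close. It gives the time, the measured TCP pose, the force and the opening at its end, in the units of the state.
- robot.sense(): the state, without advancing time (a new reading comes with each control period).
- robot.capture(name): name is "scene" or "top" or "wrist"; returns the picture (384x512x3 uint8, red, green, blue); there is no depth.
- robot.camera_model(name): a dict with "K" (3x3 intrinsics, pixels), "world_from_camera" (4x4, takes a point from camera to world coordinates). Camera axes: x right, y up, looking along -z (the intrinsics and any distortion apply to the point x, -y, -z); pixel columns grow to the right and rows downward; lengths in m; the calibration is good to about 2 mm. The wrist camera is an equidistant fisheye: a pixel r from the principal point sees the ray r / f radians off the axis. A picture is of the moment at which its call begins: read the wrist's pose just before it. camera_model takes no time and is no camera call; for the wrist camera it gives the pose at the moment of the call.
- robot.finish_job(): hands the job in, once; it reports no verdict.
The state is a dict: "t": time; "joint_positions": joint angles; "joint_velocities": joint speeds; "joint_efforts": joint torques, N m; "ee_pos": TCP position; "ee_rot": TCP orientation; "contact_force": force on the tool from outside, world axes, zero at the start; "ft_torque": the same for the moment, N m; "opening": finger opening in m.
Only numpy, scipy, OpenCV 4.12 (cv2) and the standard library are available. Lean on these libraries where they do the work, as an engineer would, in place of code of your own. Each camera call takes 0.05 s, during which the arm holds its last target. There are 200 camera calls.

## Task

Move the four steel spares from the orange delivery tray to the aluminium picking rack, one in each bay, in reverse order: what stood leftmost in the tray goes into the rightmost bay, the next one into the bay beside it, and so on. Set each one down, without dropping it, upright in the middle of the round mat of its bay, and leave all four standing there.

Things in the scene. Friction and masses are not known exactly. Their poses are not given: they have to be found in the camera images.
- tray: shallow orange delivery tray, 116 x 312 mm, rim 12 mm high, fixed, on the robot's left or right. Four black pads stand in a row along its y axis, centred at y = +114, +38, -38, -114 mm (x = 0). Origin: centre of its underside, on the table; z up, y along the row to the robot's left (turned up to 0.25 rad).
- rack: shallow bare-aluminium rack, 116 x 312 mm, fixed, on the other side. Dividers part it into 4 bays in a row along y (each 72 mm in y, 108 in x); rim and dividers 4 mm thick, 14 high. Mid-bay, at y = +114, +38, -38, -114 mm (x = 0), lies a round black mat 60 mm across, top 8 mm above the table. Origin: centre of its underside, on the table; z up, y along the row to the robot's left (turned up to 0.25 rad).
- sleeve_mid (a point): plain round steel sleeve standing upright, 38 mm outer diameter, 26 mm bore, 50 mm high, about 0.25 kg. Point at its centre, 25 mm above its underside; z up. At the start it stands on the round pad.
- nut_mid (a point): long hexagonal steel coupling nut standing upright, 36 mm across flats, 50 mm high, about 0.3 kg. Point at its centre, 25 mm above its underside; z up, x square to a pair of flats. At the start it stands on the hexagonal pad.
- bush_mid (a point): steel bush: square foot flange 46 x 46 mm, 10 mm high, with a round barrel 30 mm in diameter above it, 60 mm high in all, about 0.3 kg; grip it by the barrel. Point at its centre, 30 mm above its underside; z up, x and y along the flange's sides. At the start it stands on the square pad.
- block_mid (a point): oblong steel clamp block with two holes in its top, 30 mm (x) by 50 mm (y), 50 mm high, about 0.4 kg. Point at its centre, 25 mm above its underside; z up. At the start it stands on the oblong pad, its long side along the row.
- pad_round: black rubber pad 8 mm thick, round, 54 mm across, fixed on the tray (top 14 mm above the table); its place in the row varies from run to run. Origin at the centre of its underside, axes parallel to the tray's. The sleeve starts on it.
- pad_hex: black rubber pad 8 mm thick, hexagonal, 52 mm across flats, fixed on the tray (top 14 mm above the table); its place in the row varies from run to run. Origin at the centre of its underside, axes parallel to the tray's. The coupling nut starts on it.
- pad_square: black rubber pad 8 mm thick, square, 60 x 60 mm, fixed on the tray (top 14 mm above the table); its place in the row varies from run to run. Origin at the centre of its underside, axes parallel to the tray's. The flanged bush starts on it.
- pad_oblong: black rubber pad 8 mm thick, oblong, 42 (x) x 66 (y) mm, fixed on the tray (top 14 mm above the table); its place in the row varies from run to run. Origin at the centre of its underside, axes parallel to the tray's. The clamp block starts on it.
Mind the look-alikes: they are no part of the job. What is shaped like the part that bears bush_mid but blue, pink or turquoise is not meant.

How it is judged (in metres and radians):
At the end, for the whole second after the job is handed in: Each spare stands upright (within 0.1 rad) on the rack's mats, at rest, its centre within 15 mm, along x and along y of the rack, of the middle of its bay; its bay is the mirror image of its pad's place in the tray (pad at tray y = +114 mm: bay at rack y = -114 mm, +38: -38, and so on) (((y of pad_round in the frame of tray between 0.094 and 0.134 m and y of sleeve_mid in the frame of rack between -0.129 and -0.099 m) or (y of pad_round in the frame of tray between 0.018 and 0.058 m and y of sleeve_mid in the frame of rack between -0.053 and -0.023 m) or (y of pad_round in the frame of tray between -0.058 and -0.018 m and y of sleeve_mid in the frame of rack between 0.023 and 0.053 m) or (y of pad_round in the frame of tray between -0.134 and -0.094 m and y of sleeve_mid in the frame of rack between 0.099 and 0.129 m)) and x of sleeve_mid in the frame of rack between -0.015 and 0.015 m and z of sleeve_mid in the frame of rack between 0.028 and 0.038 m and angle between each of sleeve_mid, nut_mid, bush_mid, block_mid's own z axis and vertical below 0.1 rad and linear speed of each of sleeve, nut, bush, block below 0.02 m/s and ((y of pad_hex in the frame of tray between 0.094 and 0.134 m and y of nut_mid in the frame of rack between -0.129 and -0.099 m) or (y of pad_hex in the frame of tray between 0.018 and 0.058 m and y of nut_mid in the frame of rack between -0.053 and -0.023 m) or (y of pad_hex in the frame of tray between -0.058 and -0.018 m and y of nut_mid in the frame of rack between 0.023 and 0.053 m) or (y of pad_hex in the frame of tray between -0.134 and -0.094 m and y of nut_mid in the frame of rack between 0.099 and 0.129 m)) and x of nut_mid in the frame of rack between -0.015 and 0.015 m and z of nut_mid in the frame of rack between 0.028 and 0.038 m and ((y of pad_square in the frame of tray between 0.094 and 0.134 m and y of bush_mid in the frame of rack between -0.129 and -0.099 m) or (y of pad_square in the frame of tray between 0.018 and 0.058 m and y of bush_mid in the frame of rack between -0.053 and -0.023 m) or (y of pad_square in the frame of tray between -0.058 and -0.018 m and y of bush_mid in the frame of rack between 0.023 and 0.053 m) or (y of pad_square in the frame of tray between -0.134 and -0.094 m and y of bush_mid in the frame of rack between 0.099 and 0.129 m)) and x of bush_mid in the frame of rack between -0.015 and 0.015 m and z of bush_mid in the frame of rack between 0.033 and 0.043 m and ((y of pad_oblong in the frame of tray between 0.094 and 0.134 m and y of block_mid in the frame of rack between -0.129 and -0.099 m) or (y of pad_oblong in the frame of tray between 0.018 and 0.058 m and y of block_mid in the frame of rack between -0.053 and -0.023 m) or (y of pad_oblong in the frame of tray between -0.058 and -0.018 m and y of block_mid in the frame of rack between 0.023 and 0.053 m) or (y of pad_oblong in the frame of tray between -0.134 and -0.094 m and y of block_mid in the frame of rack between 0.099 and 0.129 m)) and x of block_mid in the frame of rack between -0.015 and 0.015 m and z of block_mid in the frame of rack between 0.028 and 0.038 m); the robot touches nothing.
It fails at once if the sleeve is let go in mid-air (its underside more than about 40 mm over the table, no finger on it) (height (world z) of sleeve_mid above 0.065 m and contact force between the fingers and sleeve below 0.02 N).
It fails at once if the nut is let go in mid-air (its underside more than about 40 mm over the table, no finger on it) (height (world z) of nut_mid above 0.065 m and contact force between the fingers and nut below 0.02 N).
It fails at once if the bush is let go in mid-air (its underside more than about 40 mm over the table, no finger on it) (height (world z) of bush_mid above 0.07 m and contact force between the fingers and bush below 0.02 N).
It fails at once if the block is let go in mid-air (its underside more than about 40 mm over the table, no finger on it) (height (world z) of block_mid above 0.065 m and contact force between the fingers and block below 0.02 N).
It also fails if it takes over 96 s, if anything falls off the work surface, if the arm or the gripper's body presses on something with over 40 N, if the wrist force passes 120 N, or if a joint passes its speed limit or range.

## Working session

There is one attempt and no reset: what is moved stays moved. The work goes in short steps, Python scripts to look and compute and a tool call to move; the robot and the scene stay as the last step left them, time stands still between calls to the robot, and variables do not carry over. Pictures are saved under pics/ and viewed, about 12 in all and at most 16, crops included, and the job is handed in when it is done.

Besides the shell and the picture viewer there is one more tool, called after "Emit:" as name(argument=value, ...) on one line, values as JSON. move_arm: Moves the arm, as the interface text tells. Its arguments: {"type":"object","properties":{"steps":{"type":"array","items":{"type":"object","properties":{"dx":{"type":"number"},"dy":{"type":"number"},"dz":{"type":"number"},"turn":{"type":"number"},"grip":{"type":"number"}}}},"squeeze":{"type":"number"}},"required":["steps"]}

```bash
mkdir -p pics; python3 - <<'E'
from bench import robot
import cv2,numpy as np
for n in("top","scene"):
    im=robot.capture(n); cv2.imwrite(f"pics/{n}0.png",im[:,:,::-1])
    m=robot.camera_model(n); print(n,m)
s=robot.sense();print(s["t"],s["ee_pos"],s["ee_rot"],robot.tcp_to_grasp)
E
```

```text
top {'K': array([[391.46234428,   0.        , 262.6962578 ],
       [  0.        , 391.46234428, 184.86507939],
       [  0.        ,   0.        ,   1.        ]]), 'world_from_camera': array([[-2.68373934e-02,  9.97617724e-01, -6.35502293e-02,
         4.94845020e-01],
       [-9.99639811e-01, -2.67868377e-02,  1.64756038e-03,
         4.71378948e-02],
       [-5.86742424e-05,  6.35715554e-02,  9.97977281e-01,
         1.00754849e+00],
       [ 0.00000000e+00,  0.00000000e+00,  0.00000000e+00,
         1.00000000e+00]])}
scene {'K': array([[391.51913162,   0.        , 256.52142262],
       [  0.        , 391.51913162, 187.60608576],
       [  0.        ,   0.        ,   1.        ]]), 'world_from_camera': array([[-0.15961497, -0.58328033,  0.796434  ,  1.5222151 ],
       [ 0.98712127, -0.10305496,  0.12235716,  0.18334976],
       [ 0.01070795,  0.80570698,  0.59221753,  0.77669469],
       [ 0.        ,  0.        ,  0.        ,  1.        ]])}
0.1 [ 0.16399533 -0.5245068   0.2178957 ] [[ 9.54494307e-01  2.98229088e-01 -1.68998375e-04]
 [ 2.98228965e-01 -9.54492999e-01  1.61248685e-03]
 [ 3.19582716e-04 -1.58950973e-03 -9.99998686e-01]] 0.0188
```

View pics/top0.png

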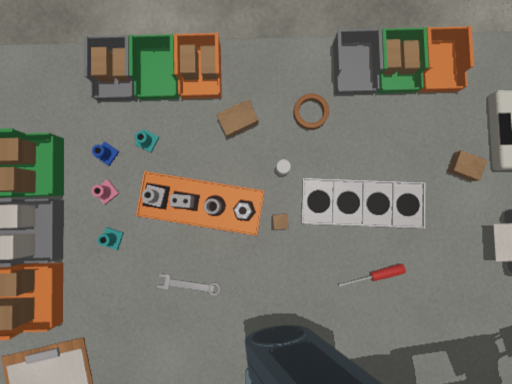

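View pics/scene0.png

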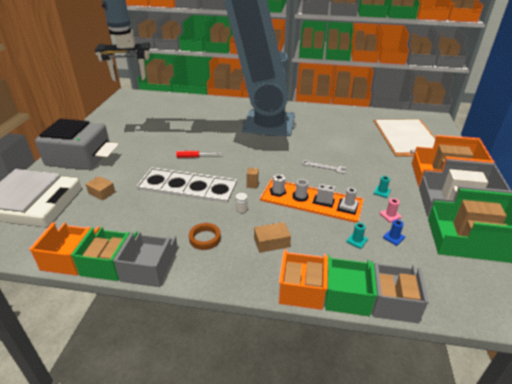

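Top view: the orange tray lies on the left, at about px (200,203). Left to right it holds the bush (153,195), block (183,201), sleeve (213,205) and nut (244,210). The rack is at about (364,203). The possible look-alikes for the bush are blue (104,153), turquoise (146,140), pink (104,191) and turquoise (110,238). I choose the steel bush at (153,195).

```bash
cat > h.py <<'E'
from bench import robot
import cv2,numpy as np
def ray(m,px,z):
    K,T=m["K"],m["world_from_camera"]
    d=np.array([(px[0]-K[0,2])/K[0,0],-(px[1]-K[1,2])/K[1,1],-1.0])
    d=T[:3,:3]@d; o=T[:3,3]; return (o+d*(z-o[2])/d[2])[:2]
def proj(m,P):
    T=np.linalg.inv(m["world_from_camera"]);K=m["K"]
    p=T[:3,:3]@np.asarray(P)+T[:3,3]; return K[0,2]+K[0,0]*p[0]/-p[2],K[1,2]+K[1,1]*p[1]/p[2]
def row(C):  # centre & angle from rectangle corners in world
    (c,(w,h),a)=cv2.minAreaRect((np.array(C)*1000).astype(np.float32)); b=cv2.boxPoints((c,(w,h),a))
    e=b[1]-b[0]; f=b[2]-b[1]; y=e if np.hypot(*e)>np.hypot(*f) else f
    y=y*np.sign(y[1]); return np.array(c)/1000,np.arctan2(-y[0],y[1]),(w,h)
E
python3 - <<'E'
from h import *
im=cv2.imread("pics/top0.png"); m=robot.camera_model("top")
roi=np.zeros(im.shape[:2],np.uint8); roi[165:245,130:268]=255
hsv=cv2.cvtColor(im,cv2.COLOR_BGR2HSV)
o=cv2.inRange(hsv,(5,150,120),(22,255,255))&roi
cn=max(cv2.findContours(o,0,1)[0],key=cv2.contourArea).reshape(-1,2)
c,a,s=row([ray(m,p,.012) for p in cn]); print("tray",c,np.degrees(a),s)
roi[:]=0; roi[170:235,295:430]=255
k=cv2.inRange(im,(0,0,0),(45,45,45))&roi
M=[]
for q in cv2.findContours(k,0,1)[0]:
    if cv2.contourArea(q)>200:
        mm=cv2.moments(q); p=(mm["m10"]/mm["m00"],mm["m01"]/mm["m00"]); M.append(ray(m,p,.008)); print("mat",p,M[-1],cv2.contourArea(q))
M=np.array(sorted(M,key=lambda q:-q[1])); print(np.linalg.norm(np.diff(M,axis=0),axis=1)); d=M[0]-M[3]; print("rack",M.mean(0),np.degrees(np.arctan2(-d[0],d[1])))
w=cv2.inRange(im,(140,140,140),(255,255,255))&roi
cn=np.vstack([q for q in cv2.findContours(w,0,1)[0] if cv2.contourArea(q)>30]).reshape(-1,2)
print("rack rim",row([ray(m,p,.014) for p in cn]))
cs=im[165:245,130:270]; cv2.imwrite("pics/crop0.png",cv2.resize(cs,None,fx=5.7,fy=5.7,interpolation=cv2.INTER_CUBIC))
E
```

```text
tray [0.51637762 0.20638245] -10.857771 (309.3133239746094, 113.44166564941406)Traceback (most recent call last):
  File "<stdin>", line 14, in <module>
    return sqrt(add.reduce(s, axis=axis, keepdims=keepdims))
                ~~~~~~~~~~^^^^^^^^^^^^^^^^^^^^^^^^^^^^^^^^^
numpy.exceptions.AxisError: axis 1 is out of bounds for array of dimension 1
```

```bash
python3 - <<'E'
from h import *
im=cv2.imread("pics/top0.png"); m=robot.camera_model("top")
print(im[202,319],im[203,378],im[220,333],im[240,300])
roi=np.zeros(im.shape[:2],np.uint8); roi[170:235,295:430]=255
k=cv2.inRange(im,(0,0,0),(60,60,60))&roi
n,l,st,ce=cv2.connectedComponentsWithStats(k)
M=np.array([ray(m,ce[i],.008) for i in range(1,n) if 250<st[i,4]<700]); print(st[1:,4],ce[1:],M)
M=M[np.argsort(-M[:,1])]; print(np.linalg.norm(np.diff(M,axis=0),axis=1)); d=M[0]-M[-1]; print("rack",M.mean(0),np.degrees(np.arctan2(-d[0],d[1])))
w=cv2.inRange(im,(140,140,140),(255,255,255))&roi
cn=np.vstack([q for q in cv2.findContours(w,0,1)[0] if cv2.contourArea(q)>30]).reshape(-1,2)
print("rack rim",row([ray(m,p,.014) for p in cn]))
# expected top centres of spares from the tray pose
c=np.array([.5164,.2064]);a=np.radians(-10.86);y=np.array([-np.sin(a),np.cos(a)])
cs=cv2.resize(im[165:245,130:270],None,fx=5.7,fy=5.7,interpolation=cv2.INTER_CUBIC)
for yy,h in zip((.114,.038,-.038,-.114),(.074,.064,.064,.064)):
    P=c+y*yy; u=proj(m,(*P,h)); print(P,u); cv2.drawMarker(cs,(int((u[0]-130+.5)*5.7),int((u[1]-165+.5)*5.7)),(0,0,255),0,14,1)
cv2.imwrite("pics/crop0.png",cs)
E
```

```text
[45 47 48] [47 47 49] [171 173 175] [119 125 124]
[359 357 365 372] [[318.21448468 201.1086351 ]
 [348.07002801 202.17086835]
 [377.76712329 203.23287671]
 [407.54032258 204.33064516]] [[ 0.51317368 -0.09501684]
 [ 0.50842255 -0.17106297]
 [ 0.50368452 -0.24667821]
 [ 0.49885195 -0.32245615]]
[0.0761944  0.07576353 0.07593189]
rack [ 0.50603318 -0.20880354] -3.603127800677246
rack rim (array([ 0.50613159, -0.20904878]), np.float32(-0.06266893), (312.4055480957031, 117.14998626708984))
[0.53787872 0.31835832] (np.float64(148.59463021128127), np.float64(194.79095349893475))
[0.52355957 0.24371944] (np.float64(180.83515655396354), np.float64(200.05739949875482))
[0.50924043 0.16908056] (np.float64(211.92092501022185), np.float64(205.17367769927185))
[0.49492128 0.09444168] (np.float64(243.0586598433057), np.float64(210.2985088310534))
```

View pics/crop0.png

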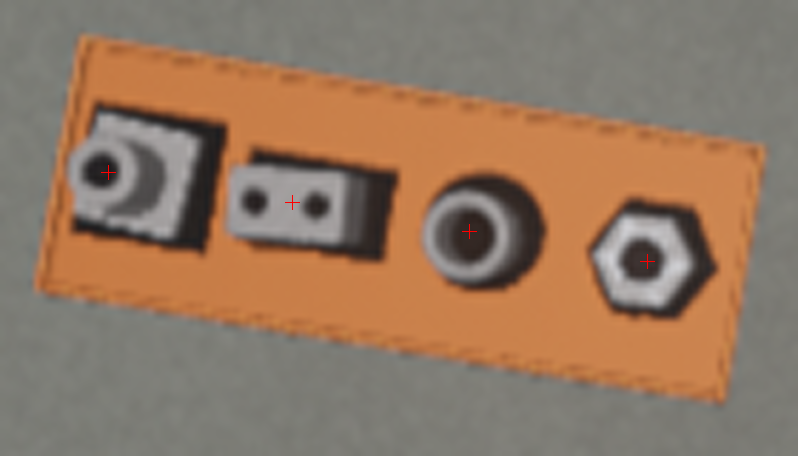

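The crop confirms the choice: steel bush, block, sleeve and nut sit at the predicted pixels, within about 1 px, with the nut's flats facing the tray's x. The rack's mats are 76 mm apart as they should be. I'll grip across the row (tool y along tray x), starting with the bush.

```bash
cat >> h.py <<'E'
TC,TA=np.array([.5164,.2064]),np.radians(-10.86)
RC,RA=np.array([.5060,-.2089]),np.radians(-3.6)
def tp(y,x=0): return TC+np.array([[np.cos(TA),-np.sin(TA)],[np.sin(TA),np.cos(TA)]])@[x,y]
def rp(y,x=0): return RC+np.array([[np.cos(RA),-np.sin(RA)],[np.sin(RA),np.cos(RA)]])@[x,y]
def plan(P,z,yaw):
    s=robot.sense();R=s["ee_rot"];d=R.T@(np.array([*P,z])-s["ee_pos"])/.06
    yn=np.arctan2(R[1,1],R[0,1]); t=-np.degrees((yaw-yn+np.pi)%(2*np.pi)-np.pi)/6
    print("t",round(s["t"],2),"ee",s["ee_pos"].round(4),"F",s["contact_force"].round(1),"op",round(s["opening"]*1e3,1),"| dxyz",d.round(3),"turn",round(t,2))
E
python3 -c "
from h import *
for y in(.114,.038,-.038,-.114): print(tp(y),rp(y))
plan(tp(.114),.2,TA)"
```

```text
[0.53787872 0.31835832] [ 0.51315812 -0.09512495]
[0.52355957 0.24371944] [ 0.50838604 -0.17097498]
[0.50924043 0.16908056] [ 0.50361396 -0.24682502]
[0.49492128 0.09444168] [ 0.49884188 -0.32267505]
t 0.1 ee [ 0.164  -0.5245  0.2179] F [-0.  -0.1  0.1] op 93.1 | dxyz [ 10.137 -11.55    0.32 ] turn -10.3
```

Emit:
move_arm(steps=[{"dx":10.137,"dy":-11.55,"dz":0.32,"turn":-10.3,"grip":70},{"dx":10.137,"dy":-11.55,"dz":0.32,"turn":-10.3,"grip":70},{"dx":10.137,"dy":-11.55,"dz":0.32,"turn":-10.3,"grip":70},{"dx":10.137,"dy":-11.55,"dz":0.32,"turn":-10.3,"grip":70},{"dx":10.137,"dy":-11.55,"dz":0.32,"turn":-10.3,"grip":70},{"dx":10.137,"dy":-11.55,"dz":0.32,"turn":-10.3,"grip":70},{"dx":10.137,"dy":-11.55,"dz":0.32,"turn":-10.3,"grip":70},{"dx":10.137,"dy":-11.55,"dz":0.32,"turn":-10.3,"grip":70},{"dx":10.137,"dy":-11.55,"dz":0.32,"turn":-10.3,"grip":70},{"dx":10.137,"dy":-11.55,"dz":0.32,"turn":-10.3,"grip":70},{"dx":10.137,"dy":-11.55,"dz":0.32,"turn":-10.3,"grip":70},{"dx":10.137,"dy":-11.55,"dz":0.32,"turn":-10.3,"grip":70},{"dx":10.137,"dy":-11.55,"dz":0.32,"turn":-10.3,"grip":70},{"dx":10.137,"dy":-11.55,"dz":0.32,"turn":-10.3,"grip":70},{"dx":10.137,"dy":-11.55,"dz":0.32,"turn":-10.3,"grip":70},{"dx":10.137,"dy":-11.55,"dz":0.32,"turn":-10.3,"grip":70},{"dx":10.137,"dy":-11.55,"dz":0.32,"turn":-10.3,"grip":70},{"dx":10.137,"dy":-11.55,"dz":0.32,"turn":-10.3,"grip":70},{"dx":10.137,"dy":-11.55,"dz":0.32,"turn":-10.3,"grip":70},{"dx":10.137,"dy":-11.55,"dz":0.32,"turn":-10.3,"grip":70}])

```text
t: 2.6
ee_pos: [0.538, 0.3171, 0.1999]
ee_rot: [[0.189, 0.982, 0.001], [0.982, -0.189, 0.0], [0.0, 0.001, -1.0]]
contact_force: [0.0, 0.3, 0.2]
opening: 0.0699
```

```bash
python3 -c "
from h import *
m=robot.camera_model('wrist');print(m)
cv2.imwrite('pics/w0.png',robot.capture('wrist')[:,:,::-1])
plan(tp(.114),.11,TA)"
```

```text
{'K': array([[297.31863964,   0.        , 252.06184917],
       [  0.        , 297.31863964, 194.12254529],
       [  0.        ,   0.        ,   1.        ]]), 'world_from_camera': array([[ 9.81930017e-01,  1.82026223e-01,  5.17677123e-02,
         5.52893740e-01],
       [-1.89244380e-01,  9.44593283e-01,  2.68197865e-01,
         3.91581318e-01],
       [-8.03889103e-05, -2.73148283e-01,  9.61971938e-01,
         3.65510597e-01],
       [ 0.00000000e+00,  0.00000000e+00,  0.00000000e+00,
         1.00000000e+00]])}
t 2.65 ee [0.538  0.3173 0.1998] F [0.1 0.4 0.2] op 70.2 | dxyz [ 0.016 -0.006  1.497] turn -0.01
```

View pics/w0.png

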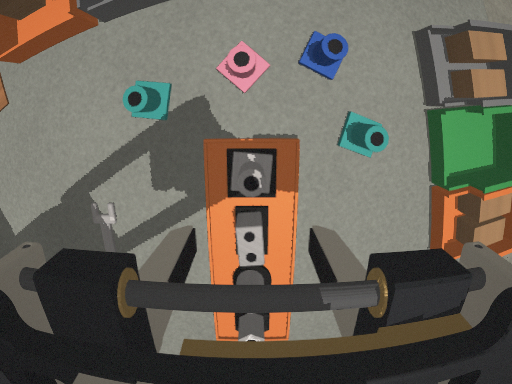

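The wrist picture shows the bush with its bore at about (251,183), between the open fingers and the block at (250,243). The coloured look-alikes all lie outside the tray.

```bash
cat >> h.py <<'E'
def wray(m,px,z):
    K,T=m["K"],m["world_from_camera"]; v=np.array([px[0]-K[0,2],-(px[1]-K[1,2])]); r=np.hypot(*v); th=r/K[0,0]
    d=T[:3,:3]@np.array([*(v/r*np.sin(th)),-np.cos(th)]); o=T[:3,3]; return (o+d*(z-o[2])/d[2])[:2]
def intray(P): return np.array([[np.cos(TA),np.sin(TA)],[-np.sin(TA),np.cos(TA)]])@(P-TC)
def inrack(P): return np.array([[np.cos(RA),np.sin(RA)],[-np.sin(RA),np.cos(RA)]])@(P-RC)
E
python3 -c "
from h import *
m=robot.camera_model('wrist')
for p,z in(((251,183),.074),((249.5,237),.064),((251.5,257),.064)): print(intray(wray(m,p,z)).round(4))
t=robot.camera_model('top')
for p in ((103,172),): print('top',intray(ray(t,(p[0]/5.7+130-.5,p[1]/5.7+165-.5),.074)))
"
```

```text
[-0.0002  0.1178]
[-0.002  0.054]
[0.0001 0.0288]
top [-0.00012468  0.11646165]
```

Emit:
move_arm(squeeze=35, steps=[{"dx":0.065,"dz":0.5,"grip":70},{"dx":0.065,"dz":1.1,"grip":70},{"dx":0.065,"dz":1.7,"grip":70},{"dx":0.065,"dz":2.2,"grip":70},{"dx":0.065,"dz":2.6,"grip":70},{"dx":0.065,"dz":2.76,"grip":70},{"dx":0.065,"dz":2.76,"grip":70},{"dx":0.065,"dz":2.76,"grip":0},{"dx":0.065,"dz":2.76,"grip":0},{"dx":0.065,"dz":2.76,"grip":0},{"dx":0.065,"dz":2.76,"grip":0},{"dx":0.065,"dz":2.76,"grip":0},{"dx":0.065,"dz":2.76,"grip":0},{"dx":0.065,"dz":2.76,"grip":0}])

```text
validation failed for argument at $.st...
```

```bash
python3 -c "
from h import *
plan(tp(.117),.16,TA); plan(rp(-.114),.16,RA)"
```

```text
t 2.65 ee [0.538  0.3173 0.1998] F [0.1 0.4 0.2] op 70.2 | dxyz [ 0.066 -0.006  0.664] turn -0.01
t 2.65 ee [0.538  0.3173 0.1998] F [0.1 0.4 0.2] op 70.2 | dxyz [-10.598   1.375   0.662] turn -1.22
```

Emit:
move_arm(squeeze=35, steps=[{"dx":0.065,"dy":0,"dz":0.5,"turn":0,"grip":70},{"dx":0.065,"dy":0,"dz":1.1,"turn":0,"grip":70},{"dx":0.065,"dy":0,"dz":1.7,"turn":0,"grip":70},{"dx":0.065,"dy":0,"dz":2.2,"turn":0,"grip":70},{"dx":0.065,"dy":0,"dz":2.6,"turn":0,"grip":70},{"dx":0.065,"dy":0,"dz":2.76,"turn":0,"grip":70},{"dx":0.065,"dy":0,"dz":2.76,"turn":0,"grip":70},{"dx":0.065,"dy":0,"dz":2.76,"turn":0,"grip":0},{"dx":0.065,"dy":0,"dz":2.76,"turn":0,"grip":0},{"dx":0.065,"dy":0,"dz":2.76,"turn":0,"grip":0},{"dx":0.065,"dy":0,"dz":2.76,"turn":0,"grip":0},{"dx":0.065,"dy":0,"dz":2.76,"turn":0,"grip":0},{"dx":0.065,"dy":0,"dz":2.76,"turn":0,"grip":0},{"dx":0.065,"dy":0,"dz":2.76,"turn":0,"grip":0}])

```text
t: 4.4
ee_pos: [0.5384, 0.3218, 0.0341]
ee_rot: [[0.188, 0.982, -0.0], [0.982, -0.188, 0.0], [0.0, -0.0, -1.0]]
contact_force: [-2.6, 0.5, 5.1]
opening: 0.0295
```

```bash
python3 -c "
from h import *
plan(tp(.117),.16,TA); plan(rp(-.114),.16,RA)"
```

```text
t 4.4 ee [0.5384 0.3218 0.0341] F [-2.6  0.5  5.1] op 29.5 | dxyz [-8.000e-03  2.000e-03 -2.098e+00] turn 0.0
t 4.4 ee [0.5384 0.3218 0.0341] F [-2.6  0.5  5.1] op 29.5 | dxyz [-10.673   1.373  -2.099] turn -1.21
```

Emit:
move_arm(steps=[{"dx":0,"dy":0,"dz":-0.3,"turn":0,"grip":0},{"dx":0,"dy":0,"dz":-0.9,"turn":0,"grip":0},{"dx":0,"dy":0,"dz":-1.5,"turn":0,"grip":0},{"dx":-0.3,"dy":0,"dz":-2.1,"turn":0,"grip":0},{"dx":-1,"dy":0.13,"dz":-2.1,"turn":-0.1,"grip":0},{"dx":-1.8,"dy":0.23,"dz":-2.1,"turn":-0.2,"grip":0},{"dx":-2.7,"dy":0.35,"dz":-2.1,"turn":-0.3,"grip":0},{"dx":-3.6,"dy":0.46,"dz":-2.1,"turn":-0.4,"grip":0},{"dx":-4.5,"dy":0.58,"dz":-2.1,"turn":-0.5,"grip":0},{"dx":-5.4,"dy":0.7,"dz":-2.1,"turn":-0.6,"grip":0},{"dx":-6.3,"dy":0.81,"dz":-2.1,"turn":-0.7,"grip":0},{"dx":-7.2,"dy":0.93,"dz":-2.1,"turn":-0.8,"grip":0},{"dx":-8.1,"dy":1.04,"dz":-2.1,"turn":-0.9,"grip":0},{"dx":-9,"dy":1.16,"dz":-2.1,"turn":-1.0,"grip":0},{"dx":-9.8,"dy":1.26,"dz":-2.1,"turn":-1.1,"grip":0},{"dx":-10.4,"dy":1.34,"dz":-2.1,"turn":-1.2,"grip":0},{"dx":-10.67,"dy":1.373,"dz":-2.1,"turn":-1.21,"grip":0},{"dx":-10.67,"dy":1.373,"dz":-2.1,"turn":-1.21,"grip":0},{"dx":-10.67,"dy":1.373,"dz":-2.1,"turn":-1.21,"grip":0}])

```text
t: 6.78
ee_pos: [0.4991, -0.321, 0.1599]
ee_rot: [[0.062, 0.998, -0.0], [0.998, -0.062, 0.001], [0.001, -0.0, -1.0]]
contact_force: [0.5, 0.2, -2.2]
opening: 0.0296
```

```bash
python3 -c "
from h import *
im=robot.capture('top')[:,:,::-1]
cv2.imwrite('pics/t1.png',cv2.resize(im[150:290,280:460],None,fx=4,fy=4))
plan(rp(-.114),.029,RA)"
```

```text
t 6.83 ee [ 0.4992 -0.3209  0.16  ] F [-0.1  0.2 -2.1] op 29.9 | dxyz [-0.031 -0.004  2.183] turn 0.01
```

View pics/t1.png

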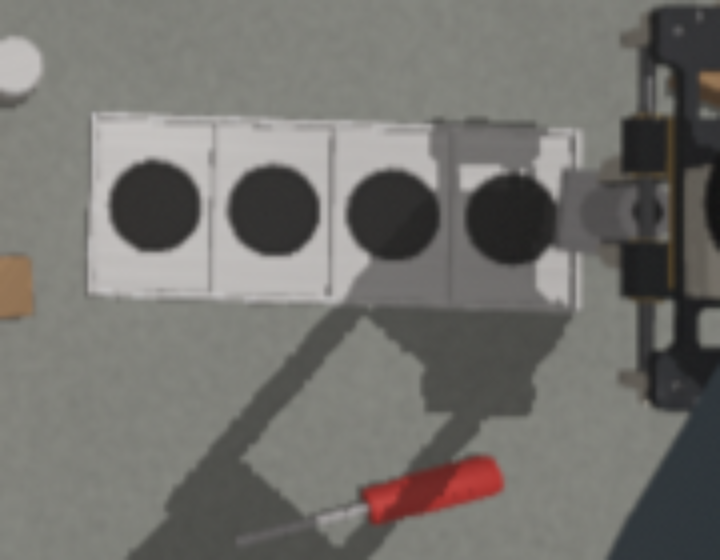

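The bush hangs upright in the gripper, over the rightmost mat at crop px (510,220). Next I lower it, release and retreat.

Emit:
move_arm(steps=[{"dx":-0.015,"dy":0,"dz":0.4,"turn":0,"grip":0},{"dx":-0.015,"dy":0,"dz":1.0,"turn":0,"grip":0},{"dx":-0.015,"dy":0,"dz":1.5,"turn":0,"grip":0},{"dx":-0.015,"dy":0,"dz":1.85,"turn":0,"grip":0},{"dx":-0.015,"dy":0,"dz":2.03,"turn":0,"grip":0},{"dx":-0.015,"dy":0,"dz":2.11,"turn":0,"grip":0},{"dx":-0.015,"dy":0,"dz":2.16,"turn":0,"grip":0},{"dx":-0.015,"dy":0,"dz":2.185,"turn":0,"grip":0},{"dx":-0.015,"dy":0,"dz":2.195,"turn":0,"grip":0},{"dx":-0.015,"dy":0,"dz":2.195,"turn":0,"grip":0},{"dx":-0.015,"dy":0,"dz":2.195,"turn":0,"grip":0}])

```text
t: 8.2
ee_pos: [0.4991, -0.3236, 0.0284]
ee_rot: [[0.063, 0.998, 0.0], [0.998, -0.063, -0.0], [-0.0, 0.0, -1.0]]
contact_force: [0.2, -0.6, -3.2]
opening: 0.0296
```

```bash
python3 -c "
from h import *
plan(rp(-.114),.028,RA);plan(tp(.041),.18,TA)"
```

```text
t 8.2 ee [ 0.4991 -0.3236  0.0284] F [ 0.2 -0.6 -3.2] op 29.6 | dxyz [ 0.015 -0.005  0.006] turn 0.0
t 8.2 ee [ 0.4991 -0.3236  0.0284] F [ 0.2 -0.6 -3.2] op 29.6 | dxyz [ 9.511 -0.178 -2.529] turn 1.21
```

Emit:
move_arm(steps=[{"dx":0.01,"dy":0,"dz":0.015,"turn":0,"grip":0},{"dx":0.01,"dy":0,"dz":0.025,"turn":0,"grip":0},{"dx":0.01,"dy":0,"dz":0.025,"turn":0,"grip":60},{"dx":0.01,"dy":0,"dz":0.025,"turn":0,"grip":60},{"dx":0.01,"dy":0,"dz":0.025,"turn":0,"grip":60},{"dx":0.01,"dy":0,"dz":-0.4,"turn":0,"grip":60},{"dx":0.01,"dy":0,"dz":-1.2,"turn":0,"grip":60},{"dx":0.01,"dy":0,"dz":-2.0,"turn":0,"grip":60},{"dx":0.3,"dy":0,"dz":-2.5,"turn":0,"grip":60},{"dx":1.2,"dy":-0.02,"dz":-2.5,"turn":0.2,"grip":60},{"dx":2.2,"dy":-0.04,"dz":-2.5,"turn":0.4,"grip":60},{"dx":3.2,"dy":-0.06,"dz":-2.5,"turn":0.6,"grip":60},{"dx":4.2,"dy":-0.08,"dz":-2.5,"turn":0.8,"grip":60},{"dx":5.2,"dy":-0.1,"dz":-2.5,"turn":1.0,"grip":60},{"dx":6.2,"dy":-0.12,"dz":-2.5,"turn":1.1,"grip":60},{"dx":7.2,"dy":-0.14,"dz":-2.5,"turn":1.2,"grip":60},{"dx":8.2,"dy":-0.16,"dz":-2.5,"turn":1.21,"grip":60},{"dx":9.1,"dy":-0.178,"dz":-2.5,"turn":1.21,"grip":60},{"dx":9.51,"dy":-0.178,"dz":-2.5,"turn":1.21,"grip":60},{"dx":9.51,"dy":-0.178,"dz":-2.5,"turn":1.21,"grip":60}])

```text
t: 10.7
ee_pos: [0.5236, 0.2485, 0.1778]
ee_rot: [[0.185, 0.983, -0.0], [0.983, -0.185, 0.0], [0.0, -0.0, -1.0]]
contact_force: [-0.6, -0.2, 0.1]
opening: 0.0599
```

```bash
python3 -c "
from h import *
m=robot.camera_model('wrist')
im=robot.capture('wrist')[:,:,::-1]
cv2.imwrite('pics/w1.png',im)
print(m['world_from_camera'].tolist())
im=robot.capture('top')[:,:,::-1];cv2.imwrite('pics/t2.png',cv2.resize(im[165:240,295:435],None,fx=4,fy=4))
cv2.imwrite('pics/v2.png',np.vstack([cv2.resize(im[165:240,295:435],(512,274)),cv2.imread('pics/w1.png')[90:384]]))
plan(tp(.041),.029,TA)"
```

```text
[[0.9827290049631573, 0.17774211109732663, 0.05149218141412767, 0.5383541983646487], [-0.1850480775964904, 0.9453401452424718, 0.26849435519351694, 0.32297363801101225], [-0.0009548727470719964, -0.2733857196994839, 0.9619040162523645, 0.3433467205768841], [0.0, 0.0, 0.0, 1.0]]
t 10.8 ee [0.5238 0.2463 0.1779] F [-0.4 -0.2  0.5] op 60.1 | dxyz [0.009 0.004 2.481] turn 0.01
```

View pics/v2.png

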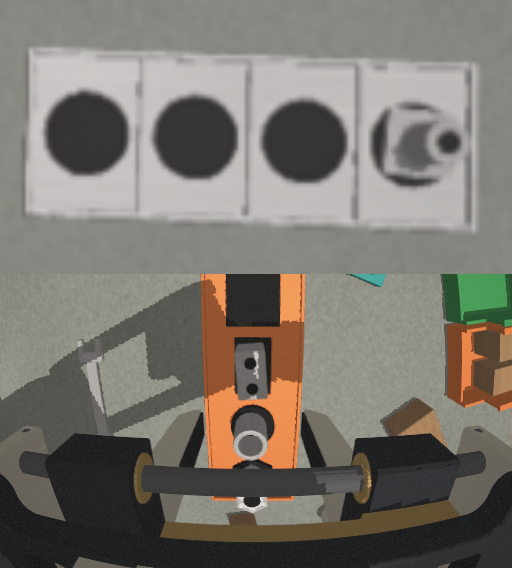

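The bush stands upright on its mat, its bore at about (448,142) in the crop. In the wrist view the block's holes are at about (251,179) and (252,204), and the sleeve's bore at (250,263).

```bash
python3 -c "
from h import *
m=robot.camera_model('wrist')
for p,z in(((251,179),.064),((252,204),.064),((250,263),.064)): print(intray(wray(m,p,z)).round(4))
t=robot.camera_model('top'); print('bush in rack',inrack(ray(t,(449/3.657+295-.5,142/3.657+165-.5),.068)))
im=cv2.imread('pics/w1.png'); g=cv2.cvtColor(im,6); 
plan(tp(.04),.029,TA)"
```

```text
[-0.0008  0.0522]
[0.0001 0.0269]
[-0.0019 -0.0394]
bush in rack [ 0.00160119 -0.11495722]
t 10.8 ee [0.5238 0.2463 0.1779] F [-0.4 -0.2  0.5] op 60.1 | dxyz [-0.007  0.004  2.481] turn 0.01
```

Emit:
move_arm(squeeze=40, steps=[{"dx":-0.01,"dy":0,"dz":0.5,"turn":0,"grip":60},{"dx":-0.01,"dy":0,"dz":1.1,"turn":0,"grip":60},{"dx":-0.01,"dy":0,"dz":1.7,"turn":0,"grip":60},{"dx":-0.01,"dy":0,"dz":2.15,"turn":0,"grip":60},{"dx":-0.01,"dy":0,"dz":2.4,"turn":0,"grip":60},{"dx":-0.01,"dy":0,"dz":2.48,"turn":0,"grip":60},{"dx":-0.01,"dy":0,"dz":2.48,"turn":0,"grip":60},{"dx":-0.01,"dy":0,"dz":2.48,"turn":0,"grip":0},{"dx":-0.01,"dy":0,"dz":2.48,"turn":0,"grip":0},{"dx":-0.01,"dy":0,"dz":2.48,"turn":0,"grip":0},{"dx":-0.01,"dy":0,"dz":2.48,"turn":0,"grip":0},{"dx":-0.01,"dy":0,"dz":2.48,"turn":0,"grip":0},{"dx":-0.01,"dy":0,"dz":2.48,"turn":0,"grip":0}])

```text
t: 12.42
ee_pos: [0.5227, 0.2465, 0.0297]
ee_rot: [[0.188, 0.982, -0.002], [0.982, -0.188, 0.0], [-0.0, -0.002, -1.0]]
contact_force: [-4.6, 0.6, 4.8]
opening: 0.0307
```

```bash
python3 -c "
from h import *
s=robot.sense();print(intray(s['ee_pos'][:2]));plan(rp(-.038),.16,RA)"
```

```text
[-0.00137896  0.04058102]
t 12.43 ee [0.5227 0.2465 0.0297] F [-4.6  0.6  4.8] op 30.7 | dxyz [-8.136  1.228 -2.173] turn -1.21
```

Emit:
move_arm(steps=[{"dx":0,"dy":0,"dz":-0.3,"turn":0,"grip":0},{"dx":0,"dy":0,"dz":-0.9,"turn":0,"grip":0},{"dx":0,"dy":0,"dz":-1.5,"turn":0,"grip":0},{"dx":-0.3,"dy":0,"dz":-2.1,"turn":0,"grip":0},{"dx":-1,"dy":0.15,"dz":-2.17,"turn":-0.1,"grip":0},{"dx":-1.8,"dy":0.27,"dz":-2.17,"turn":-0.2,"grip":0},{"dx":-2.7,"dy":0.41,"dz":-2.17,"turn":-0.3,"grip":0},{"dx":-3.6,"dy":0.54,"dz":-2.17,"turn":-0.5,"grip":0},{"dx":-4.5,"dy":0.68,"dz":-2.17,"turn":-0.6,"grip":0},{"dx":-5.4,"dy":0.82,"dz":-2.17,"turn":-0.8,"grip":0},{"dx":-6.3,"dy":0.95,"dz":-2.17,"turn":-0.9,"grip":0},{"dx":-7.2,"dy":1.09,"dz":-2.17,"turn":-1.1,"grip":0},{"dx":-7.8,"dy":1.18,"dz":-2.17,"turn":-1.2,"grip":0},{"dx":-8.13,"dy":1.228,"dz":-2.17,"turn":-1.21,"grip":0},{"dx":-8.13,"dy":1.228,"dz":-2.17,"turn":-1.21,"grip":0},{"dx":-8.13,"dy":1.228,"dz":-2.17,"turn":-1.21,"grip":0},{"dx":-8.13,"dy":1.228,"dz":-2.17,"turn":-1.21,"grip":0}])

```text
t: 14.55
ee_pos: [0.5046, -0.2453, 0.1595]
ee_rot: [[0.061, 0.998, -0.0], [0.998, -0.061, 0.001], [0.001, -0.0, -1.0]]
contact_force: [0.2, -0.0, -5.5]
opening: 0.0301
```

```bash
python3 -c "
from h import *
plan(rp(-.038),.0235,RA)"
```

```text
t 14.55 ee [ 0.5046 -0.2453  0.1595] F [ 0.2 -0.  -5.5] op 30.1 | dxyz [-0.028 -0.014  2.267] turn 0.02
```

Emit:
move_arm(steps=[{"dx":-0.015,"dy":-0.014,"dz":0.4,"turn":0,"grip":0},{"dx":-0.015,"dy":-0.014,"dz":1.0,"turn":0,"grip":0},{"dx":-0.015,"dy":-0.014,"dz":1.5,"turn":0,"grip":0},{"dx":-0.015,"dy":-0.014,"dz":1.9,"turn":0,"grip":0},{"dx":-0.015,"dy":-0.014,"dz":2.1,"turn":0,"grip":0},{"dx":-0.015,"dy":-0.014,"dz":2.18,"turn":0,"grip":0},{"dx":-0.015,"dy":-0.014,"dz":2.23,"turn":0,"grip":0},{"dx":-0.015,"dy":-0.014,"dz":2.26,"turn":0,"grip":0},{"dx":-0.015,"dy":-0.014,"dz":2.275,"turn":0,"grip":0},{"dx":-0.015,"dy":-0.014,"dz":2.28,"turn":0,"grip":0},{"dx":-0.015,"dy":-0.014,"dz":2.28,"turn":0,"grip":0}])

```text
t: 15.92
ee_pos: [0.504, -0.248, 0.0237]
ee_rot: [[0.063, 0.998, 0.001], [0.998, -0.063, -0.001], [-0.001, 0.001, -1.0]]
contact_force: [-1.0, 1.1, 4.7]
opening: 0.0302
```

```bash
python3 -c "
from h import *
plan(rp(-.038),.0235,RA);plan(tp(-.038),.18,TA)"
```

```text
t 15.93 ee [ 0.504  -0.248   0.0237] F [-1.   1.1  4.7] op 30.2 | dxyz [ 0.02  -0.007  0.003] turn 0.0
t 15.93 ee [ 0.504  -0.248   0.0237] F [-1.   1.1  4.7] op 30.2 | dxyz [ 6.942 -0.345 -2.611] turn 1.21
```

Emit:
move_arm(steps=[{"dx":0,"dy":0,"dz":0,"turn":0,"grip":60},{"dx":0,"dy":0,"dz":0,"turn":0,"grip":60},{"dx":0,"dy":0,"dz":0,"turn":0,"grip":60},{"dx":0,"dy":0,"dz":-0.4,"turn":0,"grip":60},{"dx":0,"dy":0,"dz":-1.2,"turn":0,"grip":60},{"dx":0,"dy":0,"dz":-2.0,"turn":0,"grip":60},{"dx":0.3,"dy":-0.02,"dz":-2.6,"turn":0,"grip":60},{"dx":1.2,"dy":-0.06,"dz":-2.61,"turn":0.3,"grip":60},{"dx":2.2,"dy":-0.11,"dz":-2.61,"turn":0.6,"grip":60},{"dx":3.2,"dy":-0.16,"dz":-2.61,"turn":0.9,"grip":60},{"dx":4.2,"dy":-0.21,"dz":-2.61,"turn":1.1,"grip":60},{"dx":5.2,"dy":-0.26,"dz":-2.61,"turn":1.21,"grip":60},{"dx":6.1,"dy":-0.3,"dz":-2.61,"turn":1.21,"grip":60},{"dx":6.7,"dy":-0.33,"dz":-2.61,"turn":1.21,"grip":60},{"dx":6.94,"dy":-0.345,"dz":-2.61,"turn":1.21,"grip":60},{"dx":6.94,"dy":-0.345,"dz":-2.61,"turn":1.21,"grip":60},{"dx":6.94,"dy":-0.345,"dz":-2.61,"turn":1.21,"grip":60},{"dx":6.94,"dy":-0.345,"dz":-2.61,"turn":1.21,"grip":60}])

```text
t: 18.18
ee_pos: [0.5093, 0.1679, 0.1794]
ee_rot: [[0.19, 0.982, -0.0], [0.982, -0.19, -0.0], [-0.0, 0.0, -1.0]]
contact_force: [1.0, -0.3, -0.3]
opening: 0.0601
```

```bash
python3 -c "
from h import *
m=robot.camera_model('wrist')
w=robot.capture('wrist')[:,:,::-1]
im=robot.capture('top')[:,:,::-1]
cv2.imwrite('pics/v3.png',np.vstack([cv2.resize(im[165:240,295:435],(512,274)),w[90:384]]))
plan(tp(-.0385),.029,TA)"
```

```text
t 18.27 ee [0.5092 0.1682 0.1794] F [ 0.1 -0.   0.2] op 60.0 | dxyz [ 0.007 -0.003  2.507] turn -0.01
```

View pics/v3.png

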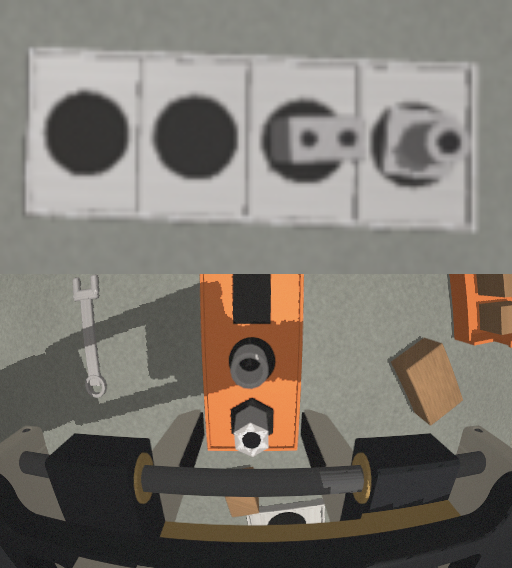

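The block stands upright in the third bay, its top centre at about crop (327,138). The sleeve's bore is at wrist px (249,182) and the nut's bore at (251,255).

```bash
python3 -c "
from h import *
m=robot.camera_model('wrist')
for p,z in(((249,182),.064),((251,255),.064)): print(intray(wray(m,p,z)).round(4))
t=robot.camera_model('top'); print('block in rack',inrack(ray(t,(328/3.657+295-.5,138/3.657+165-.5),.058)))"
```

```text
[-0.0023 -0.0306]
[-0.0006 -0.1099]
block in rack [ 0.00167146 -0.03872558]
```

Emit:
move_arm(squeeze=35, steps=[{"dx":-0.01,"dy":0,"dz":0.5,"turn":0,"grip":60},{"dx":-0.01,"dy":0,"dz":1.1,"turn":0,"grip":60},{"dx":-0.01,"dy":0,"dz":1.7,"turn":0,"grip":60},{"dx":-0.01,"dy":0,"dz":2.15,"turn":0,"grip":60},{"dx":-0.01,"dy":0,"dz":2.4,"turn":0,"grip":60},{"dx":-0.01,"dy":0,"dz":2.5,"turn":0,"grip":60},{"dx":-0.01,"dy":0,"dz":2.5,"turn":0,"grip":60},{"dx":-0.01,"dy":0,"dz":2.5,"turn":0,"grip":0},{"dx":-0.01,"dy":0,"dz":2.5,"turn":0,"grip":0},{"dx":-0.01,"dy":0,"dz":2.5,"turn":0,"grip":0},{"dx":-0.01,"dy":0,"dz":2.5,"turn":0,"grip":0},{"dx":-0.01,"dy":0,"dz":2.5,"turn":0,"grip":0},{"dx":-0.01,"dy":0,"dz":2.5,"turn":0,"grip":0}])

```text
t: 19.9
ee_pos: [0.5083, 0.1688, 0.0299]
ee_rot: [[0.188, 0.982, -0.001], [0.982, -0.188, 0.0], [0.0, -0.001, -1.0]]
contact_force: [-3.1, 0.6, 6.8]
opening: 0.0382
```

```bash
python3 -c "
from h import *
s=robot.sense();print(intray(s['ee_pos'][:2]));plan(rp(.038),.16,RA)"
```

```text
[-0.00087107 -0.03844118]
t 19.9 ee [0.5083 0.1688 0.0299] F [-3.1  0.6  6.8] op 38.2 | dxyz [-5.562  1.064 -2.169] turn -1.21
```

The grip is good at 38.2 mm. The second wrist estimate of the sleeve's y was off, probably because I picked the bore's inside, but the top view agreed with the nominal place. I'll check it after placing.

Emit:
move_arm(steps=[{"dx":0,"dy":0,"dz":-0.3,"turn":0,"grip":0},{"dx":0,"dy":0,"dz":-0.9,"turn":0,"grip":0},{"dx":0,"dy":0,"dz":-1.5,"turn":0,"grip":0},{"dx":-0.3,"dy":0.05,"dz":-2.1,"turn":0,"grip":0},{"dx":-1,"dy":0.19,"dz":-2.17,"turn":-0.2,"grip":0},{"dx":-1.8,"dy":0.34,"dz":-2.17,"turn":-0.4,"grip":0},{"dx":-2.7,"dy":0.52,"dz":-2.17,"turn":-0.6,"grip":0},{"dx":-3.6,"dy":0.69,"dz":-2.17,"turn":-0.8,"grip":0},{"dx":-4.5,"dy":0.86,"dz":-2.17,"turn":-1.0,"grip":0},{"dx":-5.2,"dy":1.0,"dz":-2.17,"turn":-1.2,"grip":0},{"dx":-5.56,"dy":1.064,"dz":-2.17,"turn":-1.21,"grip":0},{"dx":-5.56,"dy":1.064,"dz":-2.17,"turn":-1.21,"grip":0},{"dx":-5.56,"dy":1.064,"dz":-2.17,"turn":-1.21,"grip":0},{"dx":-5.56,"dy":1.064,"dz":-2.17,"turn":-1.21,"grip":0}])

```text
t: 21.65
ee_pos: [0.5088, -0.1699, 0.1595]
ee_rot: [[0.061, 0.998, -0.0], [0.998, -0.061, 0.0], [0.0, -0.0, -1.0]]
contact_force: [-0.9, 0.5, -2.0]
opening: 0.0382
```

```bash
python3 -c "
from h import *
plan(rp(.038),.0235,RA)"
```

```text
t 21.65 ee [ 0.5088 -0.1699  0.1595] F [-0.9  0.5 -2. ] op 38.2 | dxyz [-0.02  -0.005  2.267] turn 0.01
```

Emit:
move_arm(steps=[{"dx":-0.005,"dy":-0.005,"dz":0.4,"turn":0,"grip":0},{"dx":-0.005,"dy":-0.005,"dz":1.0,"turn":0,"grip":0},{"dx":-0.005,"dy":-0.005,"dz":1.5,"turn":0,"grip":0},{"dx":-0.005,"dy":-0.005,"dz":1.9,"turn":0,"grip":0},{"dx":-0.005,"dy":-0.005,"dz":2.1,"turn":0,"grip":0},{"dx":-0.005,"dy":-0.005,"dz":2.18,"turn":0,"grip":0},{"dx":-0.005,"dy":-0.005,"dz":2.23,"turn":0,"grip":0},{"dx":-0.005,"dy":-0.005,"dz":2.26,"turn":0,"grip":0},{"dx":-0.005,"dy":-0.005,"dz":2.275,"turn":0,"grip":0},{"dx":-0.005,"dy":-0.005,"dz":2.28,"turn":0,"grip":0},{"dx":-0.005,"dy":-0.005,"dz":2.28,"turn":0,"grip":0}])

```text
t: 23.02
ee_pos: [0.5089, -0.1716, 0.0239]
ee_rot: [[0.063, 0.998, 0.001], [0.998, -0.063, -0.001], [-0.001, 0.001, -1.0]]
contact_force: [-1.6, 1.3, 4.9]
opening: 0.0386
```

```bash
python3 -c "
from h import *
plan(rp(.038),.0235,RA);plan(tp(-.1135),.18,TA)"
```

```text
t 23.02 ee [ 0.5089 -0.1716  0.0239] F [-1.6  1.3  4.9] op 38.6 | dxyz [ 0.01  -0.01   0.007] turn 0.0
t 23.02 ee [ 0.5089 -0.1716  0.0239] F [-1.6  1.3  4.9] op 38.6 | dxyz [ 4.418 -0.507 -2.605] turn 1.21
```

Contact (+4.9 N). Release and go to the nut.

Emit:
move_arm(steps=[{"dx":0,"dy":0,"dz":0,"turn":0,"grip":60},{"dx":0,"dy":0,"dz":0,"turn":0,"grip":60},{"dx":0,"dy":0,"dz":0,"turn":0,"grip":60},{"dx":0,"dy":0,"dz":-0.4,"turn":0,"grip":60},{"dx":0,"dy":0,"dz":-1.2,"turn":0,"grip":60},{"dx":0,"dy":0,"dz":-2.0,"turn":0,"grip":60},{"dx":0.3,"dy":-0.03,"dz":-2.6,"turn":0,"grip":60},{"dx":1.2,"dy":-0.14,"dz":-2.6,"turn":0.3,"grip":60},{"dx":2.2,"dy":-0.25,"dz":-2.6,"turn":0.6,"grip":60},{"dx":3.2,"dy":-0.37,"dz":-2.6,"turn":0.9,"grip":60},{"dx":4.0,"dy":-0.46,"dz":-2.6,"turn":1.1,"grip":60},{"dx":4.42,"dy":-0.507,"dz":-2.6,"turn":1.21,"grip":60},{"dx":4.42,"dy":-0.507,"dz":-2.6,"turn":1.21,"grip":60},{"dx":4.42,"dy":-0.507,"dz":-2.6,"turn":1.21,"grip":60},{"dx":4.42,"dy":-0.507,"dz":-2.6,"turn":1.21,"grip":60}])

```text
t: 24.9
ee_pos: [0.4949, 0.0941, 0.1787]
ee_rot: [[0.19, 0.982, -0.0], [0.982, -0.19, -0.0], [-0.0, -0.0, -1.0]]
contact_force: [0.2, -0.7, -0.0]
opening: 0.0599
```

```bash
python3 -c "
from h import *
w=robot.capture('wrist')[:,:,::-1]
im=robot.capture('top')[:,:,::-1]
cv2.imwrite('pics/v4.png',np.vstack([cv2.resize(im[165:240,295:435],(512,274)),w[90:384]]))
plan(tp(-.1135),.029,TA)"
```

```text
t 25.0 ee [0.4949 0.0942 0.1787] F [0.  0.1 0.5] op 60.5 | dxyz [ 0.013 -0.     2.495] turn -0.01
```

View pics/v4.png

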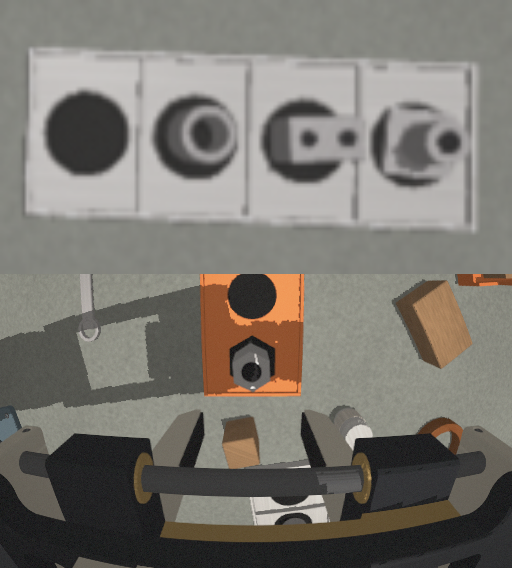

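The sleeve stands on its mat, its top at about crop (210,132). The nut's bore is at wrist (251,189) and its flats face the jaws.

```bash
python3 -c "
from h import *
m=robot.camera_model('wrist')
print(intray(wray(m,(251,189),.064)))
t=robot.camera_model('top'); print('sleeve in rack',inrack(ray(t,(210/3.657+295-.5,132/3.657+165-.5),.058)))"
```

```text
[-0.00055028 -0.11277158]
sleeve in rack [0.00283142 0.03951234]
```

Emit:
move_arm(squeeze=35, steps=[{"dx":0,"dy":0,"dz":0.5,"turn":0,"grip":60},{"dx":0,"dy":0,"dz":1.1,"turn":0,"grip":60},{"dx":0,"dy":0,"dz":1.7,"turn":0,"grip":60},{"dx":0,"dy":0,"dz":2.15,"turn":0,"grip":60},{"dx":0,"dy":0,"dz":2.4,"turn":0,"grip":60},{"dx":0,"dy":0,"dz":2.49,"turn":0,"grip":60},{"dx":0,"dy":0,"dz":2.49,"turn":0,"grip":60},{"dx":0,"dy":0,"dz":2.49,"turn":0,"grip":0},{"dx":0,"dy":0,"dz":2.49,"turn":0,"grip":0},{"dx":0,"dy":0,"dz":2.49,"turn":0,"grip":0},{"dx":0,"dy":0,"dz":2.49,"turn":0,"grip":0},{"dx":0,"dy":0,"dz":2.49,"turn":0,"grip":0},{"dx":0,"dy":0,"dz":2.49,"turn":0,"grip":0}])

```text
t: 26.62
ee_pos: [0.4947, 0.0954, 0.0298]
ee_rot: [[0.188, 0.982, 0.0], [0.982, -0.188, 0.0], [0.0, 0.0, -1.0]]
contact_force: [-1.6, 0.7, 5.6]
opening: 0.0358
```

```bash
python3 -c "
from h import *
s=robot.sense();print(intray(s['ee_pos'][:2]));plan(rp(.114),.16,RA)"
```

```text
[-0.00038815 -0.11313491]
t 26.62 ee [0.4947 0.0954 0.0298] F [-1.6  0.7  5.6] op 35.8 | dxyz [-3.06   0.9   -2.169] turn -1.21
```

Emit:
move_arm(steps=[{"dx":0,"dy":0,"dz":-0.3,"turn":0,"grip":0},{"dx":0,"dy":0,"dz":-0.9,"turn":0,"grip":0},{"dx":0,"dy":0,"dz":-1.5,"turn":0,"grip":0},{"dx":-0.2,"dy":0.05,"dz":-2.1,"turn":0,"grip":0},{"dx":-0.8,"dy":0.23,"dz":-2.17,"turn":-0.3,"grip":0},{"dx":-1.5,"dy":0.44,"dz":-2.17,"turn":-0.6,"grip":0},{"dx":-2.2,"dy":0.65,"dz":-2.17,"turn":-0.9,"grip":0},{"dx":-2.8,"dy":0.82,"dz":-2.17,"turn":-1.1,"grip":0},{"dx":-3.05,"dy":0.9,"dz":-2.17,"turn":-1.21,"grip":0},{"dx":-3.05,"dy":0.9,"dz":-2.17,"turn":-1.21,"grip":0},{"dx":-3.05,"dy":0.9,"dz":-2.17,"turn":-1.21,"grip":0},{"dx":-3.05,"dy":0.9,"dz":-2.17,"turn":-1.21,"grip":0}])

```text
t: 28.12
ee_pos: [0.5131, -0.0936, 0.1594]
ee_rot: [[0.062, 0.998, -0.0], [0.998, -0.062, 0.0], [0.0, -0.0, -1.0]]
contact_force: [-0.2, 0.1, -2.3]
opening: 0.0362
```

```bash
python3 -c "
from h import *
plan(rp(.114),.0235,RA)"
```

```text
t 28.12 ee [ 0.5131 -0.0936  0.1594] F [-0.2  0.1 -2.3] op 36.2 | dxyz [-0.026  0.003  2.265] turn 0.01
```

Emit:
move_arm(steps=[{"dx":-0.01,"dy":0,"dz":0.4,"turn":0,"grip":0},{"dx":-0.01,"dy":0,"dz":1.0,"turn":0,"grip":0},{"dx":-0.01,"dy":0,"dz":1.5,"turn":0,"grip":0},{"dx":-0.01,"dy":0,"dz":1.9,"turn":0,"grip":0},{"dx":-0.01,"dy":0,"dz":2.1,"turn":0,"grip":0},{"dx":-0.01,"dy":0,"dz":2.18,"turn":0,"grip":0},{"dx":-0.01,"dy":0,"dz":2.23,"turn":0,"grip":0},{"dx":-0.01,"dy":0,"dz":2.26,"turn":0,"grip":0},{"dx":-0.01,"dy":0,"dz":2.275,"turn":0,"grip":0},{"dx":-0.01,"dy":0,"dz":2.28,"turn":0,"grip":0},{"dx":-0.01,"dy":0,"dz":2.28,"turn":0,"grip":0}])

```text
t: 29.5
ee_pos: [0.5137, -0.0954, 0.0239]
ee_rot: [[0.063, 0.998, 0.001], [0.998, -0.063, -0.001], [-0.0, 0.001, -1.0]]
contact_force: [-1.9, 0.6, 5.0]
opening: 0.0363
```

Contact. Release, rise, then move back clear of the view (tool -y is towards the robot's base).

Emit:
move_arm(steps=[{"dx":0,"dy":0,"dz":0,"turn":0,"grip":60},{"dx":0,"dy":0,"dz":0,"turn":0,"grip":60},{"dx":0,"dy":0,"dz":0,"turn":0,"grip":60},{"dx":0,"dy":0,"dz":-0.4,"turn":0,"grip":60},{"dx":0,"dy":0,"dz":-1.2,"turn":0,"grip":60},{"dx":0,"dy":0,"dz":-2.0,"turn":0,"grip":60},{"dx":0,"dy":0,"dz":-2.8,"turn":0,"grip":60},{"dx":0.6,"dy":0,"dz":-3,"turn":0,"grip":60},{"dx":1.5,"dy":0,"dz":-3,"turn":0,"grip":60},{"dx":2.5,"dy":0,"dz":-3,"turn":0,"grip":60},{"dx":3.5,"dy":0,"dz":-3,"turn":0,"grip":60},{"dx":4,"dy":0,"dz":-3,"turn":0,"grip":60},{"dx":4,"dy":0,"dz":-3,"turn":0,"grip":60},{"dx":4,"dy":0,"dz":-3,"turn":0,"grip":60}])

```text
t: 31.25
ee_pos: [0.5282, 0.1437, 0.2025]
ee_rot: [[0.062, 0.998, -0.0], [0.998, -0.062, -0.001], [-0.001, -0.0, -1.0]]
contact_force: [0.2, -0.6, 0.7]
opening: 0.0601
```

```bash
python3 -c "
from h import *
im=robot.capture('top')[:,:,::-1]; s=robot.capture('scene')[:,:,::-1]
cv2.imwrite('pics/v5.png',np.vstack([cv2.resize(im[165:240,295:435],(512,274)),cv2.resize(s[130:230,120:280],(512,320))]))
x=robot.sense();print(x['t'],x['ee_pos'],x['contact_force'],x['opening'])"
```

```text
31.35 [0.52837694 0.14302896 0.20266643] [-0.83624387 -0.13868858  0.89314713] 0.06015191220768879
```

View pics/v5.png

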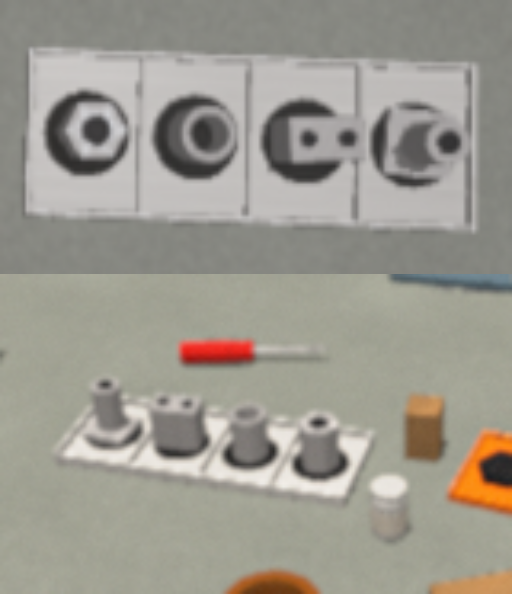

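All four spares stand upright on their mats. From left to right in the top crop: nut (96,130), sleeve (210,132), block (328,138), bush (449,142).

```bash
python3 -c "
from h import *
t=robot.camera_model('top'); print('nut in rack',inrack(ray(t,(96/3.657+295-.5,130/3.657+165-.5),.058)))
robot.finish_job()"
```

```text
nut in rack [0.00143701 0.11507159]
the job is handed in; nothing more can be done
```

I moved all four spares to the rack in reverse order and handed the job in at about 31 s. From the robot's left to right, the bays now hold the nut, sleeve, block and bush.

In the last pictures all four stand upright on their mats, with the gripper well clear. Measured in the top view, each is within about 3 mm of its bay's middle:

| Spare | Rack x (mm) | Rack y (mm) | Target y (mm) |
|---|---|---|---|
| bush | +1.6 | -115.0 | -114 |
| block | +1.7 | -38.7 | -38 |
| sleeve | +2.8 | +39.5 | +38 |
| nut | +1.4 | +115.1 | +114 |

- **Placing:** The block, sleeve and nut showed contact on the mat, about +5 N, before I let go. The bush did not: its last reading before release still showed it hanging, so I lowered it about 1.5 mm more and opened the gripper without reading the force again. It stands upright.
- **Disagreement:** One wrist-camera reading put the sleeve in the tray about 8 mm off, against both an earlier wrist reading and the top view. I put it down to a badly picked pixel and ignored it; the 38.2 mm grip and the final placing fit the top view.

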